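# Tap down the three pins of a drilling jig in order

## Task

The small drilling jig on the bench has three upright steel pins with round heads: tap them down with the fingertips from above, first the one with the widest head, then the middle-sized one, then the narrowest. Press each one lightly, so that it is left about half-way down its 16 mm travel (roughly 8 mm lower than fully raised) and is not driven to its stop. Do not grasp or lift anything, leave the jig where it stands, and leave the V-block and the two bushes beside it alone.

Things in the scene. Friction and masses are not known exactly. Their poses are not given: they have to be found in the camera images.
- jig: drilling jig, a loose flat aluminium plate on four rubber feet, 160 (its x) x 100 (its y) x 30 mm high, about 1.8 kg, not fastened down, lying flat at any yaw; origin at the centre of its underside on the bench, z up. In its frame the wide pin stands at x -52, y -22 mm, the middle one at x +52, y -22 mm, the narrow one at x 0, y +26 mm
- jig_top (a point): centre of the plate's top face, 30 mm above the bench
- pin_wide_top (a point): centre of the flat top face of the widest steel pin's round head, 34 mm in diameter and 6 mm thick, on a thinner stem; it moves with the pin
- pin_middle_top (a point): centre of the flat top face of the middle-sized steel pin's round head, 23 mm in diameter and 6 mm thick, on a thinner stem; it moves with the pin
- pin_narrow_top (a point): centre of the flat top face of the narrowest steel pin's round head, 14 mm in diameter and 6 mm thick, on a thinner stem; it moves with the pin
- pin_wide (a joint): the widest pin of the jig: sliding joint, 0 = fully raised (head top 24 mm above the plate), 0.016 = bottomed (head top 8 mm above the plate), grows as the pin is pushed down; 0.008 is half-way. Starts between 0 and 0.002. Friction-held: it stays where it is left. Pushing it takes about 4.2 N at the top of its travel, 6.2 N half-way and 8 N at the bottom
- pin_middle (a joint): the middle-sized pin of the jig: sliding joint, 0 = fully raised (head top 24 mm above the plate), 0.016 = bottomed (head top 8 mm above the plate), grows as the pin is pushed down; 0.008 is half-way. Starts between 0 and 0.002. Friction-held: it stays where it is left. Pushing it takes about 4.2 N at the top of its travel, 6.2 N half-way and 8 N at the bottom
- pin_narrow (a joint): the narrowest pin of the jig: sliding joint, 0 = fully raised (head top 24 mm above the plate), 0.016 = bottomed (head top 8 mm above the plate), grows as the pin is pushed down; 0.008 is half-way. Starts between 0 and 0.002. Friction-held: it stays where it is left. Pushing it takes about 4.2 N at the top of its travel, 6.2 N half-way and 8 N at the bottom
- v_block: loose ground steel V-block, 45 x 44 x 34 mm high, a bystander to the right of the jig; origin at the centre of its underside
- bush_1: loose turned bush, 26 mm in diameter, 30 mm high, standing, a bystander to the left of the jig; origin at the centre of its underside
- bush_2: loose slim turned bush, 18 mm in diameter, 40 mm high, standing, a bystander between the robot and jig; origin at the centre of its underside

How it is judged:
On the way, in this order (a step that is already met when the one before it is completed fails the run):
1. the widest pin is pushed part-way down (3.5 to 12.5 mm), the other two still up (value of joint pin_wide between 0.0035 and 0.0125 m and value of joint each of pin_middle, pin_narrow below 0.003 m), for 0.2 s.
2. then the middle-sized pin is part-way down too, the narrowest still up (value of joint pin_wide between 0.0035 and 0.0125 m and value of joint pin_middle between 0.0035 and 0.0125 m and value of joint pin_narrow below 0.003 m), for 0.2 s.
3. then the narrowest pin is part-way down too (value of joint pin_wide between 0.0035 and 0.0125 m and value of joint pin_middle between 0.0035 and 0.0125 m and value of joint pin_narrow between 0.0035 and 0.0125 m), for 0.2 s.
At the end, for the whole second after the job is handed in: All three pins stand 3.5 to 12.5 mm below their fully raised position; the jig lies flat and at rest within 20 mm of where it was; the V-block and the bushes are within 15 mm of where they were (all of step 3 and distance of jig from where it was at the start of the episode below 0.02 m and angle between jig's own z axis and vertical below 0.05 rad and linear speed of jig below 0.01 m/s and distance of each of v_block, bush_1, bush_2 from where it was at the start of the episode below 0.015 m); the robot touches nothing.
It fails at once if a pin is pushed down before one with a wider head ((value of joint pin_wide below 0.003 m and value of joint pin_middle above 0.0035 m) or (value of joint pin_wide below 0.003 m and value of joint pin_narrow above 0.0035 m) or (value of joint pin_middle below 0.003 m and value of joint pin_narrow above 0.0035 m)).
It fails at once if a pin is driven down to its stop (value of joint any of pin_wide, pin_middle, pin_narrow above 0.015 m).
It fails at once if the jig is pressed with more than 20 N (contact force between any of the fingers, the arm and jig above 20 N).
It fails at once if the jig is lifted, tipped or shoved away (height (world z) of jig above 0.006 m or angle between jig's own z axis and vertical above 0.1 rad or distance of jig from where it was at the start of the episode above 0.03 m).
It fails at once if the V-block or a bush is lifted or pushed about (distance of any of v_block, bush_1, bush_2 from where it was at the start of the episode above 0.02 m).
It also fails if it takes over 43 s, if anything falls off the work surface, if the arm or the gripper's body presses on something with over 40 N, if the wrist force passes 120 N, or if a joint passes its speed limit or range.

## Robot

A 6-joint arm with a two-finger parallel gripper is mounted at the origin on a cart in front of the work surface, level with it; the furniture and walls round the work are solid. World frame = base frame: x ahead of the robot, y to its left, z up, the work surface at z = 0. Lengths are in m, angles in rad, forces in N, time in s.
With the tool pointing down it reaches from about 0.35 to 0.775 m from the base axis. Payload 5.5 kg.
Tool frame: the origin (TCP) lies at the very end of the fingers, on their centre line; the grasp point (between the pads) lies 19 mm behind it; x points along the fingers, y is the direction in which the jaws open and shut, and the axes are right-handed (so a half turn about x gives the same grasp; the last joint's range is limited). The gripper opens to 85 mm and grips with 20 to 120 N. Pads are 22 mm wide; open, the fingers measure 114 mm over their backs; the gripper's body (76 mm by 85 mm) begins 54 mm behind the grasp point. The pads swing forward as they close: fully open they stand 13 mm farther back than shut.
Start: joints at [1.123, 0.313, 0.046, 1.304, 0, 1.431], TCP at [0.174, 0.548, 0.231] pointing down, gripper open.
Joint ranges: [-2.76, 2.76], [-0.86, 1.69], [-1.03, 1.26], [-2.2, 2.34], [-1.47, 1.5], [-3.14, 3.14]. Speed limits (rad/s): [2.57, 2.57, 3.14, 3.14, 3.14, 3.14].

## Interface

Orientations are given as a unit quaternion [w, x, y, z].
In Python, from workcell import env gives the robot as it stands.
- The arm moves only by the tool drive_tool, never from a script. Its argument "plan" is a list that holds one entry, the list of rows, each a list of 7 numbers: the shift along the tool's x, y, z in cm, then the turn, a rotation vector about the tool's x, y, z in degrees, then the opening, from 0 (shut) to 1 (fully open). In form: [[[tx, ty, tz, wx, wy, wz, fingers], ...]]. A call has exactly 5 rows; each row shifts and turns the commanded pose from where the row before left it, along the tool's axes as they then stand; what a row does not reach is not made up. A row lasts 1/12 s, in which the tool goes at most 41.7 mm and 7.16 degrees, less where a joint would pass 70% of its speed; a pose out of reach is approached as far as the arm can. A call with a gripper value outside its range is refused whole. The fingers move at their own pace and stop on an object; "squeeze" is the grip in N (left out, the last holds). Time passes only in rows, so rows that do not move let the fingers close, or fill a call up. It gives the time, the measured TCP pose, the force and the opening at its end, in the units of the state.
- env.get_state(): the state, without advancing time (a new reading comes with each control period).
- env.read_camera(name): name is "side" or "top" or "wrist"; returns the picture (400x640x3 uint8, red, green, blue); there is no depth.
- env.camera_model(name): a dict with "camera_matrix" (3x3 intrinsics, pixels), "camera_from_world" (4x4, takes a point from world to camera coordinates); the wrist camera has in their place "T_tool_cam" (4x4, takes a point from camera to tool coordinates, whose origin is the TCP and whose axes are the tool frame's). Camera axes: x right, y down, z forward; pixel columns grow to the right and rows downward; lengths in m; the calibration is good to about 2 mm. A picture is of the moment at which its call begins: read the wrist's pose just before it. camera_model takes no time and is no camera call.
- env.hand_in(): hands the job in, once; it reports no verdict.
The state is a dict: "clock": time; "joint_pos": joint angles; "qvel": joint speeds; "tau": joint torques, N m; "tcp_pos": TCP position; "orientation": TCP orientation; "wrist_force": force on the tool from outside, world axes, zero at the start; "ft_torque": the same for the moment, N m; "finger_gap": finger opening in m.
Only numpy, scipy, OpenCV 4.12 (cv2) and the standard library are available. Lean on these libraries where they do the work, as an engineer would, in place of code of your own. Each camera call takes 0.05 s, during which the arm holds its last target.

## Working session

There is one attempt and no reset: what is moved stays moved. The work goes in short steps, Python scripts to look and compute and a tool call to move; the robot and the scene stay as the last step left them, time stands still between calls to the robot, and variables do not carry over. Pictures are saved under pics/ and viewed, and the job is handed in when it is done.

Besides the shell and the picture viewer there is one more tool, called after ">>>" as name([rows], argument=value, ...), one row to a line, values as JSON. drive_tool: Moves the arm, as the interface text tells. Its arguments: {"type":"object","properties":{"plan":{"type":"array","items":{"type":"array","items":{"type":"array","items":{"type":"number"}}}},"squeeze":{"type":"number"}},"required":["plan"]}

```bash
mkdir -p pics; ls; python3 - <<'E'
from workcell import env
import cv2,numpy as np
for n in ("top","side"):
    cv2.imwrite(f"pics/{n}0.png",env.read_camera(n)[:,:,::-1])
    m=env.camera_model(n);print(n,{k:np.round(v,4).tolist() if not isinstance(v,str) else v for k,v in m.items()})
print(np.round(env.camera_model("wrist")["T_tool_cam"],4).tolist())
print(env.get_state())
E
```

```text
pics
top {'camera_matrix': [[491.6501, 0.0, 317.6957], [0.0, 491.6501, 196.4061], [0.0, 0.0, 1.0]], 'camera_from_world': [[-0.0246, -0.9997, -0.0051, 0.0012], [-0.9926, 0.0251, -0.1192, 0.5093], [0.1193, 0.0022, -0.9929, 1.1415], [0.0, 0.0, 0.0, 1.0]]}
side {'camera_matrix': [[366.5338, 0.0, 312.38], [0.0, 366.5338, 198.4392], [0.0, 0.0, 1.0]], 'camera_from_world': [[-0.9635, -0.2674, 0.0117, 0.4649], [-0.1433, 0.4783, -0.8664, 0.1402], [0.2261, -0.8365, -0.4992, 0.7565], [0.0, 0.0, 0.0, 1.0]]}
[[-0.0002, -0.325, 0.9457, -0.1427], [1.0, -0.0004, 0.0001, -0.0004], [0.0003, 0.9457, 0.325, -0.0834], [0.0, 0.0, 0.0, 1.0]]
{'clock': 0.1, 'joint_pos': array([1.12337606e+00, 3.13947518e-01, 4.50949623e-02, 1.30359413e+00,
       5.01616641e-05, 1.43121001e+00]), 'qvel': array([-0.00041561, -0.00226618,  0.00316888,  0.00017562,  0.00182411,
       -0.00036663]), 'tau': array([ 3.26614565e-03, -4.81724417e+01,  2.99243653e+01,  1.26302280e-02,
       -1.06988759e-04,  4.19947298e-06]), 'tcp_pos': array([0.17401309, 0.54756549, 0.23048637]), 'orientation': array([ 0.69856145,  0.10785309,  0.69893301, -0.1089599 ]), 'wrist_force': array([ 0.42678134, -0.05809601, -0.16928117]), 'ft_torque': array([-0.00197751, -0.00118564,  0.03333521]), 'finger_gap': 0.08524787727363271}
```

View pics/top0.png

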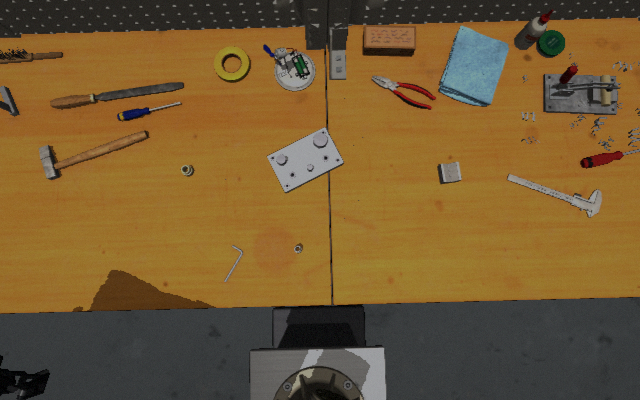

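View pics/side0.png

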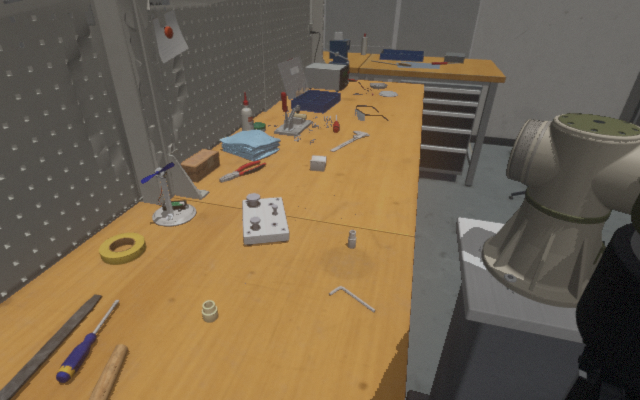

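The top view shows the jig near (305,160). The wide head is at about (320,139), the middle one at (281,159) and the narrow one at (310,168). The bushes are at (187,170) and (298,249), and the V-block is at (450,172). Next I measure the plate and the heads.

```bash
cat > h.py <<'E'
import numpy as np,cv2
from workcell import env
def ray(n,uv,z):
    m=env.camera_model(n);K=m["camera_matrix"];T=np.array(m["camera_from_world"])
    d=T[:3,:3].T@np.linalg.inv(K)@np.array([uv[0],uv[1],1.]);c=-T[:3,:3].T@T[:3,3]
    return c+d*(z-c[2])/d[2]
def proj(n,p):
    m=env.camera_model(n);T=np.array(m["camera_from_world"]);q=m["camera_matrix"]@(T[:3,:3]@p+T[:3,3]);return q[:2]/q[2]
E
python3 - <<'E'
from h import *
im=cv2.imread("pics/top0.png");hsv=cv2.cvtColor(im,cv2.COLOR_BGR2HSV)
x0,y0=255,115
sub=hsv[y0:205,x0:355]
m=(sub[:,:,1]<70).astype(np.uint8)*255; m[:,:]=cv2.morphologyEx(m,cv2.MORPH_OPEN,np.ones((3,3)))
cs,_=cv2.findContours(m,0,2);c=max(cs,key=cv2.contourArea)
r=cv2.minAreaRect(c);b=cv2.boxPoints(r)+[x0,y0];print(r,b.tolist())
w=np.array([ray("top",p,.03) for p in b]);print(w.round(4).tolist(), np.linalg.norm(np.diff(w,axis=0),axis=1), w.mean(0))
for n,(a,bb,cc,d) in {"top":(255,115,100,90),"side":(230,180,70,70)}.items():
    i=cv2.imread(f"pics/{n}0.png")[bb:bb+d,a:a+cc]
    cv2.imwrite(f"pics/{n}0z.png",cv2.resize(i,None,fx=6,fy=6,interpolation=cv2.INTER_CUBIC))
E
```

```text
((50.200008392333984, 44.400001525878906), (41.14365005493164, 66.18760681152344), 63.43495178222656) [[266.40001106262207, 155.79999542236328], [325.6000061035156, 126.20000267028809], [344.00000762939453, 163.00000762939453], [284.80001068115234, 192.5999984741211]]
[[0.6109, 0.1097, 0.03], [0.6803, -0.0349, 0.03], [0.5885, -0.0767, 0.03], [0.5204, 0.0668, 0.03]] [0.16033325 0.10083751 0.15884733] [0.6000283  0.01621033 0.03      ]
```

View pics/top0z.png

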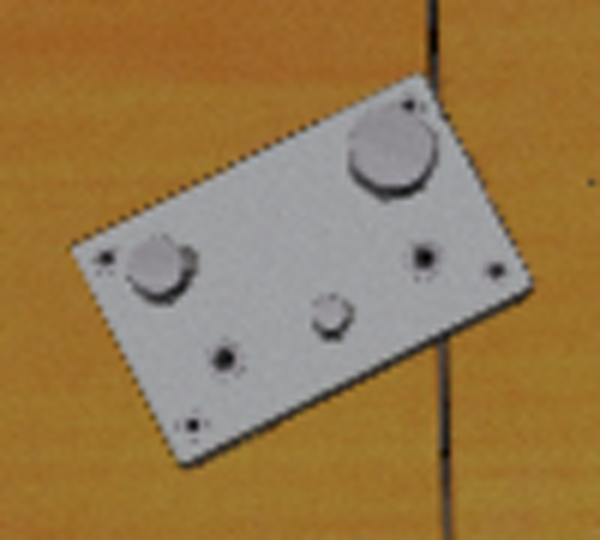

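View pics/side0z.png

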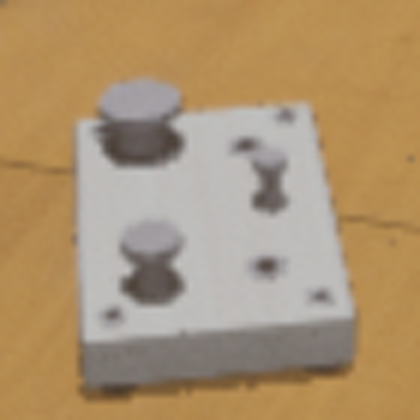

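```bash
python3 - <<'E'
from h import *
from scipy.spatial.transform import Rotation as Ro
z6=lambda u,v,a,b:((u+.5)/6-.5+a,(v+.5)/6-.5+b)
J=np.array([[-52,-22],[52,-22],[0,26]])/1e3
P=[]
for n,u,v,us,vs in (("wide",392,151,140,102),("mid",158,266,151,242),("narrow",331,314,270,160)):
    p=ray("top",z6(u,v,255,115),.053); s=ray("side",z6(us,vs,230,180),.053);P.append(p[:2]);print(n,p.round(4),s.round(4))
P=np.array(P);print([np.linalg.norm(P[i]-P[j]) for i,j in((0,1),(0,2),(1,2))])
A=J-J.mean(0);B=P-P.mean(0);U,S,V=np.linalg.svd(A.T@B);R=(U@V).T
fit=P.mean(0)+A@R.T;print("fit",fit.round(4),"jig",P.mean(0)-R@J.mean(0),np.degrees(np.arctan2(R[1,0],R[0,0])),np.linalg.det(R))
s=env.get_state();w,x,y,z=s["orientation"];T=Ro.from_quat([x,y,z,w]).as_matrix();print(T.round(3))
print(T.T@(np.r_[fit[0],.15]-s["tcp_pos"])*100)
for n,uv in(("b1",(187,170)),("b2",(298,249)),("v",(450,172))):print(n,ray("top",uv,.03))
E
```

```text
wide [ 0.6416 -0.0201  0.053 ] [ 0.6369 -0.0157  0.053 ]
mid [0.5978 0.073  0.053 ] [0.5918 0.078  0.053 ]
narrow [0.5769 0.0054 0.053 ] [0.5708 0.0117 0.053 ]
[np.float64(0.1029612879125279), np.float64(0.069568113412151), np.float64(0.07075494397896649)]
fit [[ 0.6422 -0.0207]
 [ 0.5976  0.0733]
 [ 0.5765  0.0057]] jig [0.59999933 0.01686301] 115.39444248472081 0.9999999999999996
[[-0.001  0.303  0.953]
 [-0.001  0.953 -0.303]
 [-1.    -0.002 -0.   ]]
[  8.09639733 -39.95497407  61.83509151]
b1 [0.58110498 0.30096156 0.03      ]
b2 [0.38572455 0.03794165 0.03      ]
v [ 0.56012645 -0.32981843  0.03      ]
```

>>> drive_tool([
  [[0,-1.5,2.3,0,0,0,0],[0,-2.1,3.3,0,0,0,0],[0,-2.1,3.3,0,0,0,0],[0,-2.1,3.3,0,0,0,0],[0,-2.1,3.3,0,0,0,0]],
])

```text
clock: 0.52
tcp_pos: [0.2923, 0.4051, 0.2309]
orientation: [0.699, 0.108, 0.699, -0.108]
wrist_force: [0.6, 0.0, 0.4]
finger_gap: 0.0259
```

>>> drive_tool([
  [[0,-2.1,3.3,0,0,0,0],[0,-2.1,3.3,0,0,0,0],[0,-2.1,3.3,0,0,0,0],[0,-2.1,3.3,0,0,0,0],[0,-2.1,3.3,0,0,0,0]],
])

```text
clock: 0.93
tcp_pos: [0.418, 0.2549, 0.2311]
orientation: [0.699, 0.108, 0.699, -0.108]
wrist_force: [0.3, 0.1, -0.5]
finger_gap: 0.0003
```

>>> drive_tool([
  [[0,-2.1,3.3,0,0,0,0],[0,-2.1,3.3,0,0,0,0],[0,-2.1,3.3,0,0,0,0],[0,-2.1,3.3,0,0,0,0],[0,-2.1,3.3,0,0,0,0]],
])

```text
clock: 1.35
tcp_pos: [0.5435, 0.1048, 0.2309]
orientation: [0.699, 0.108, 0.699, -0.108]
wrist_force: [0.7, 0.5, -0.9]
finger_gap: 0.0
```

```bash
cat >> h.py <<'E'
from scipy.spatial.transform import Rotation as Ro
def tool(s=None):
    s=s or env.get_state();w,x,y,z=s["orientation"];T=np.eye(4);T[:3,:3]=Ro.from_quat([x,y,z,w]).as_matrix();T[:3,3]=s["tcp_pos"];return T
def wray(uv,z,Tt):
    m=env.camera_model("wrist");T=Tt@np.array(m["T_tool_cam"]);d=T[:3,:3]@np.linalg.inv(m["camera_matrix"])@np.array([uv[0],uv[1],1.]);c=T[:3,3];return c+d*(z-c[2])/d[2]
E
python3 - <<'E'
from h import *
T=tool();np.save("T1.npy",T);cv2.imwrite("pics/w1.png",env.read_camera("wrist")[:,:,::-1])
E
```

```text
(no output)
```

View pics/w1.png

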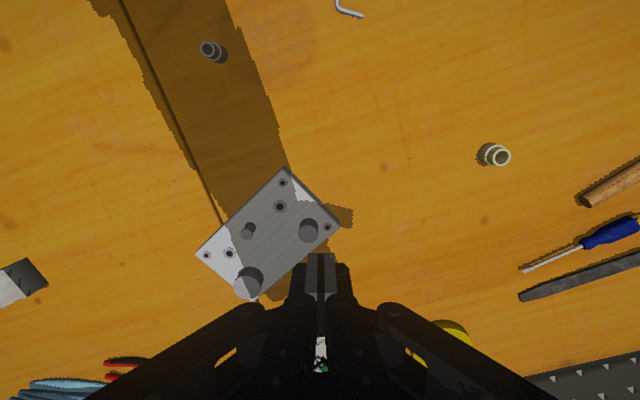

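The wrist view shows the wide head at (249,280), the middle one at (309,230) and the narrow one at (249,231). I'll measure them more closely.

```bash
python3 - <<'E'
from h import *
i=cv2.imread("pics/w1.png")[160:310,185:355];cv2.imwrite("pics/w1z.png",cv2.resize(cv2.convertScaleAbs(i,alpha=1.4),None,fx=4,fy=4,interpolation=cv2.INTER_CUBIC))
E
```

```text
(no output)
```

View pics/w1z.png

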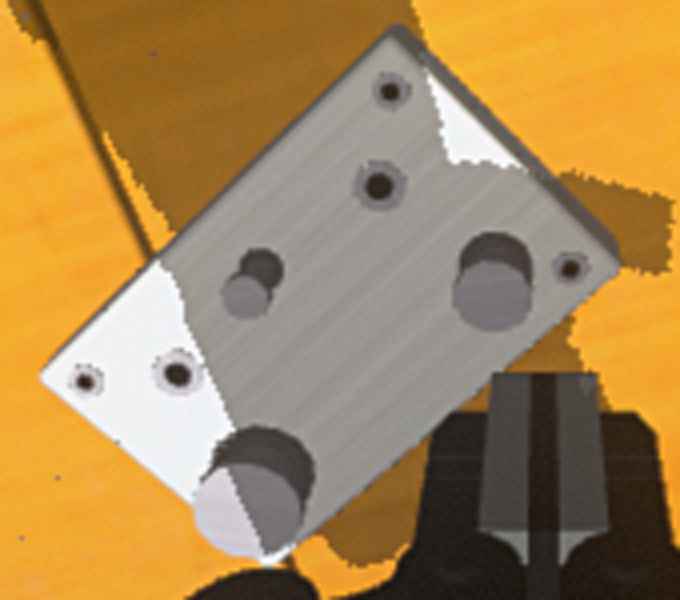

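```bash
python3 - <<'E'
from h import *
T=np.load("T1.npy")
J=np.array([[-52,-22],[52,-22],[0,26]])/1e3
P=np.array([wray(((u+.5)/4-.5+185,(v+.5)/4-.5+160),.053,T)[:2] for u,v in((249,510),(491,297),(247,298))])
A=J-J.mean(0);B=P-P.mean(0);U,S,V=np.linalg.svd(A.T@B);R=(U@V).T
print(P.round(4),(P.mean(0)+A@R.T).round(4),"jig",P.mean(0)-R@J.mean(0),np.degrees(np.arctan2(R[1,0],R[0,0])))
print(T.T[:3,:3]@(np.r_[.640,-.018,.10]-T[:3,3])*100)
E
```

```text
[[ 0.6414 -0.0204]
 [ 0.5968  0.0718]
 [ 0.576   0.0055]] [[ 0.6417 -0.021 ]
 [ 0.5966  0.0728]
 [ 0.5759  0.0051]] jig [0.5993213  0.01638147] 115.64717274154502
[13.08558134 -8.77321884 12.92995221]
```

>>> drive_tool([
  [[2,-1.8,2.6,0,0,0,0],[2,-1.8,2.6,0,0,0,0],[2,-1.8,2.7,0,0,0,0],[2,-1.8,2.7,0,0,0,0],[2,-1.7,2.6,0,0,0,0]],
])

```text
clock: 1.82
tcp_pos: [0.6421, -0.0194, 0.1299]
orientation: [0.699, 0.108, 0.699, -0.108]
wrist_force: [1.3, 0.9, 0.1]
finger_gap: -0.0003
```

>>> drive_tool([
  [[2,0,0,0,0,0,0],[2,0,0,0,0,0,0],[1.5,0,0,0,0,0,0],[0.9,0,0,0,0,0,0],[0,0,0,0,0,0,0]],
])

```text
clock: 2.23
tcp_pos: [0.6396, -0.0178, 0.0644]
orientation: [0.697, 0.108, 0.701, -0.108]
wrist_force: [-1.4, -0.7, -0.9]
finger_gap: 0.0003
```

>>> drive_tool([
  [[0.2,0,0,0,0,0,0],[0.2,0,0,0,0,0,0],[0.2,0,0,0,0,0,0],[0,0,0,0,0,0,0],[0,0,0,0,0,0,0]],
])

```text
clock: 2.65
tcp_pos: [0.642, -0.0181, 0.062]
orientation: [0.699, 0.108, 0.698, -0.108]
wrist_force: [0.7, 0.3, 0.0]
finger_gap: -0.0003
```

```bash
python3 - <<'E'
from h import *
print(env.get_state())
i=env.read_camera("side")[150:250,210:320,::-1];cv2.imwrite("pics/s2.png",cv2.resize(i,None,fx=6,fy=6,interpolation=cv2.INTER_CUBIC))
E
```

```text
{'clock': 2.65, 'joint_pos': array([-1.53094934e-01,  5.32815171e-01, -4.50056708e-02,  9.91798426e-01,
        7.78484547e-05,  1.54472621e-01]), 'qvel': array([-0.00088321,  0.00161394,  0.00020463, -0.00230524,  0.00073202,
       -0.00197148]), 'tau': array([ 7.68967322e-03, -5.70363307e+01,  2.71757287e+01, -3.00759031e-02,
        1.07356102e-04,  3.16079195e-04]), 'tcp_pos': array([ 0.642034  , -0.01809693,  0.06203086]), 'orientation': array([ 0.69917792,  0.10834122,  0.69834565, -0.1082856 ]), 'wrist_force': array([0.65183676, 0.33167399, 0.04001808]), 'ft_torque': array([ 0.01433228,  0.05027917, -0.01524428]), 'finger_gap': -0.0002861721308125974}
```

View pics/s2.png

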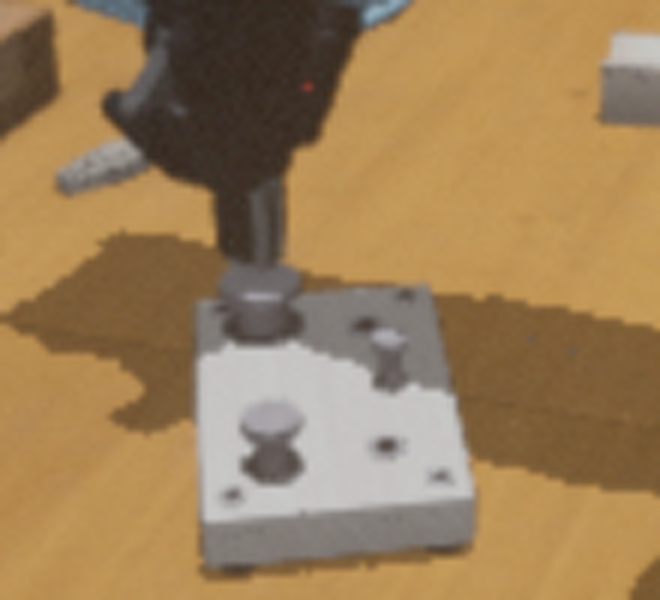

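The closed fingertips are just above the wide head, which is near (260,275) in the zoomed picture. I'll descend slowly from here.

>>> drive_tool([
  [[0.1,0,0,0,0,0,0],[0.1,0,0,0,0,0,0],[0.1,0,0,0,0,0,0],[0.1,0,0,0,0,0,0],[0.1,0,0,0,0,0,0]],
])

```text
clock: 3.12
tcp_pos: [0.6416, -0.0182, 0.0561]
orientation: [0.699, 0.108, 0.699, -0.108]
wrist_force: [-0.1, 0.3, 0.3]
finger_gap: -0.0005
```

>>> drive_tool([
  [[0.1,0,0,0,0,0,0],[0.1,0,0,0,0,0,0],[0.1,0,0,0,0,0,0],[0,0,0,0,0,0,0],[0,0,0,0,0,0,0]],
])

```text
clock: 3.53
tcp_pos: [0.6416, -0.0182, 0.0532]
orientation: [0.699, 0.108, 0.699, -0.108]
wrist_force: [-0.1, -0.3, -0.7]
finger_gap: -0.0001
```

>>> drive_tool([
  [[0.1,0,0,0,0,0,0],[0.1,0,0,0,0,0,0],[0.1,0,0,0,0,0,0],[0,0,0,0,0,0,0],[0,0,0,0,0,0,0]],
])

```text
clock: 3.95
tcp_pos: [0.6419, -0.0182, 0.0507]
orientation: [0.699, 0.108, 0.699, -0.108]
wrist_force: [-1.2, -0.3, 4.5]
finger_gap: 0.0004
```

>>> drive_tool([
  [[0.1,0,0,0,0,0,0],[0.1,0,0,0,0,0,0],[0.1,0,0,0,0,0,0],[0.1,0,0,0,0,0,0],[0,0,0,0,0,0,0]],
])

```text
clock: 4.37
tcp_pos: [0.6418, -0.0182, 0.0465]
orientation: [0.699, 0.108, 0.699, -0.108]
wrist_force: [-0.3, 1.1, 3.5]
finger_gap: 0.0003
```

>>> drive_tool([
  [[0,0,0,0,0,0,0],[-0.5,0,0,0,0,0,0],[-1,0,0,0,0,0,0],[-2,0,0,0,0,0,0],[-2.5,0,0,0,0,0,0]],
])

```text
clock: 4.78
tcp_pos: [0.6402, -0.018, 0.1054]
orientation: [0.697, 0.108, 0.7, -0.108]
wrist_force: [0.1, 0.6, 0.6]
finger_gap: 0.0003
```

```bash
python3 - <<'E'
from h import *
i=env.read_camera("side")[150:250,210:320,::-1];cv2.imwrite("pics/s3.png",cv2.resize(i,None,fx=6,fy=6,interpolation=cv2.INTER_CUBIC))
T=tool();np.save("T3.npy",T);cv2.imwrite("pics/w3.png",env.read_camera("wrist")[:,:,::-1]);print(T[:3,3])
E
```

```text
[ 0.64370497 -0.01845826  0.11233308]
```

View pics/s3.png

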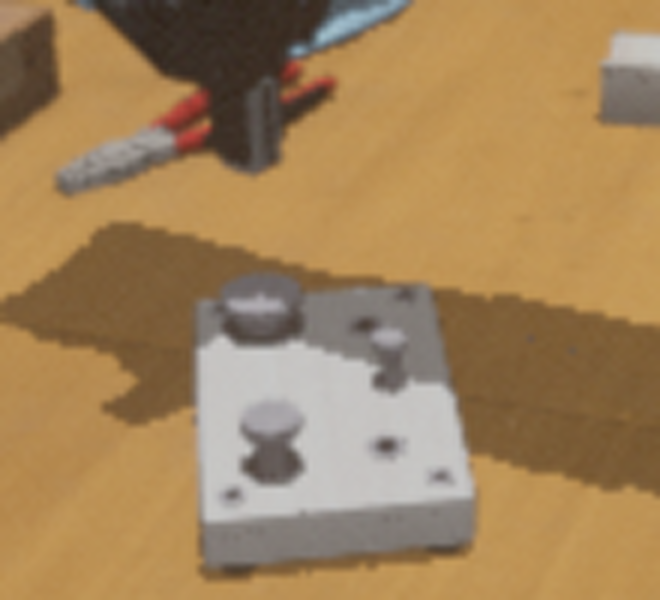

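View pics/w3.png

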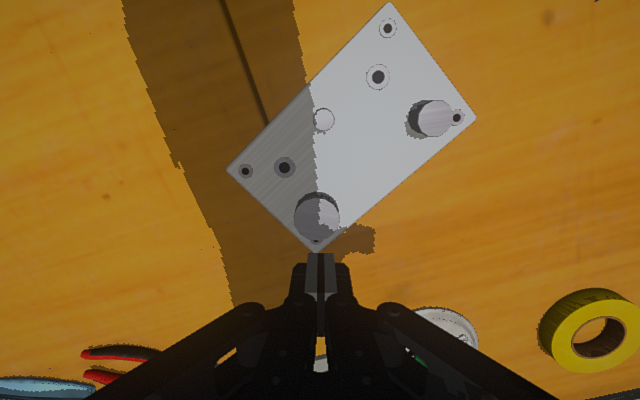

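The side view shows the wide head lower by about 2 px, or 6 mm, which agrees with the TCP reading of about 7.5 mm. The other two pins are still up. In the wrist view the middle head is at (432,118) and the narrow one at (324,119).

```bash
python3 - <<'E'
from h import *
T=np.load("T3.npy")
print(wray((434,118),.053,T),wray((324,119),.053,T),wray((317,219),.0465,T))
print(np.diff([proj("side",np.array([.642,-.02,z])) for z in(.046,.054)],axis=0))
s=env.get_state();T=tool(s);print(s["tcp_pos"],T[:3,:3].T@(np.r_[.597,.073,.062]-T[:3,3])*100)
E
```

```text
[0.59655188 0.07151816 0.053     ] [0.57604944 0.00509078 0.053     ] [ 0.64191961 -0.02084641  0.0465    ]
[[-0.23249016 -2.85211834]]
[ 0.64454634 -0.01861225  0.11125392] [ 4.87997576  7.28447688 -7.34277295]
```

>>> drive_tool([
  [[0,1.4,-1.4,0,0,0,0],[0,2.2,-2.1,0,0,0,0],[0,2.2,-2.1,0,0,0,0],[0,1.4,-1.4,0,0,0,0],[0.5,0,0,0,0,0,0]],
])

```text
clock: 5.3
tcp_pos: [0.595, 0.0749, 0.102]
orientation: [0.699, 0.107, 0.699, -0.107]
wrist_force: [0.0, -0.6, 0.3]
finger_gap: 0.0003
```

>>> drive_tool([
  [[1,0,0,0,0,0,0],[1.2,0,0,0,0,0,0],[1,0,0,0,0,0,0],[0.5,0,0,0,0,0,0],[0,0,0,0,0,0,0]],
])

```text
clock: 5.72
tcp_pos: [0.5957, 0.0708, 0.0621]
orientation: [0.698, 0.109, 0.7, -0.109]
wrist_force: [-0.5, 0.4, 0.7]
finger_gap: -0.0
```

>>> drive_tool([
  [[0,0,0,0,0,0,0],[0,0,0,0,0,0,0],[0,0,0,0,0,0,0],[0,0,0,0,0,0,0],[0,0,0,0,0,0,0]],
])

```text
clock: 6.13
tcp_pos: [0.5972, 0.0716, 0.0648]
orientation: [0.699, 0.108, 0.698, -0.108]
wrist_force: [0.3, -0.2, -0.9]
finger_gap: -0.0002
```

Settled at z = 0.0648, x and y on target. Descending to 0.0538, then in smaller steps.

>>> drive_tool([
  [[0.2,0,0,0,0,0,0],[0.3,0,0,0,0,0,0],[0.3,0,0,0,0,0,0],[0.2,0,0,0,0,0,0],[0.1,0,0,0,0,0,0]],
])

```text
clock: 6.55
tcp_pos: [0.5964, 0.0717, 0.0529]
orientation: [0.699, 0.108, 0.699, -0.108]
wrist_force: [-2.0, 0.0, 4.3]
finger_gap: 0.0001
```

>>> drive_tool([
  [[0.1,0,0,0,0,0,0],[0.1,0,0,0,0,0,0],[0.1,0,0,0,0,0,0],[0,0,0,0,0,0,0],[0,0,0,0,0,0,0]],
])

```text
clock: 6.97
tcp_pos: [0.5965, 0.0717, 0.0503]
orientation: [0.699, 0.108, 0.699, -0.108]
wrist_force: [-3.0, -0.5, 4.9]
finger_gap: -0.0001
```

>>> drive_tool([
  [[0.1,0,0,0,0,0,0],[0.1,0,0,0,0,0,0],[0.1,0,0,0,0,0,0],[0.1,0,0,0,0,0,0],[0,0,0,0,0,0,0]],
])

```text
clock: 7.38
tcp_pos: [0.5965, 0.0717, 0.0463]
orientation: [0.699, 0.108, 0.699, -0.108]
wrist_force: [-2.5, -0.3, 3.5]
finger_gap: 0.0002
```

>>> drive_tool([
  [[0,0,0,0,0,0,0],[-0.5,0,0,0,0,0,0],[-1,0,0,0,0,0,0],[-2,0,0,0,0,0,0],[-2.5,0,0,0,0,0,0]],
])

```text
clock: 7.8
tcp_pos: [0.596, 0.0716, 0.1059]
orientation: [0.698, 0.108, 0.7, -0.109]
wrist_force: [0.5, -0.2, 0.3]
finger_gap: -0.0002
```

```bash
python3 - <<'E'
from h import *
i=env.read_camera("side")[150:250,210:320,::-1];cv2.imwrite("pics/s4.png",cv2.resize(i,None,fx=6,fy=6,interpolation=cv2.INTER_CUBIC))
T=tool();np.save("T4.npy",T);cv2.imwrite("pics/w4.png",env.read_camera("wrist")[:,:,::-1]);print(T[:3,3])
E
```

```text
[0.59957292 0.07156614 0.11247456]
```

View pics/s4.png

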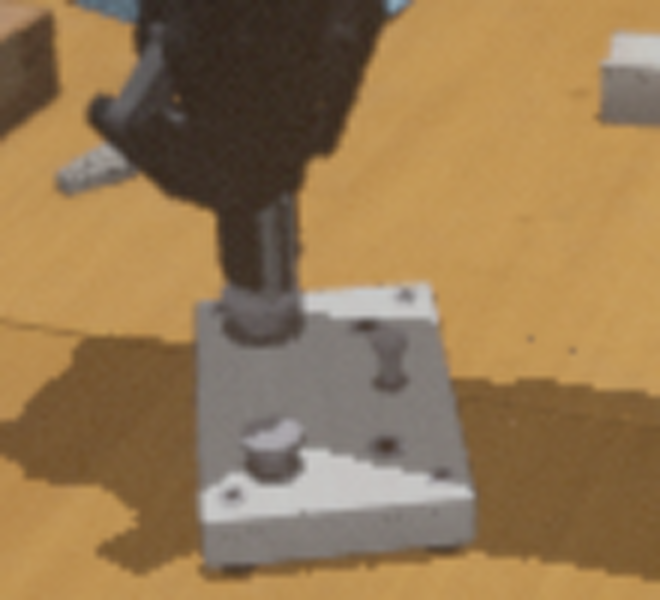

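View pics/w4.png

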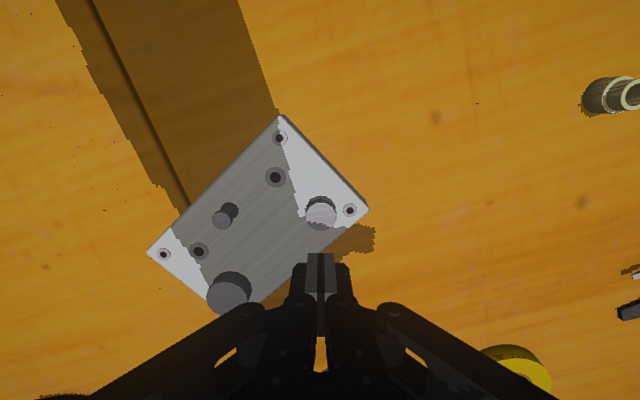

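In the side view the middle head has dropped by about 2.8 px, or roughly 7 mm. The narrow head at (390,340) is still up, so that one is next.

>>> drive_tool([
  [[0,-1.4,0,0,0,0,0],[0,-2.1,0,0,0,0,0],[0,-2.1,0,0,0,0,0],[0,-1.4,0,0,0,0,0],[0.5,0,0,0,0,0,0]],
])

```text
clock: 8.32
tcp_pos: [0.575, 0.0021, 0.1015]
orientation: [0.699, 0.109, 0.698, -0.11]
wrist_force: [0.4, 0.2, 0.3]
finger_gap: -0.0001
```

>>> drive_tool([
  [[1,0,0,0,0,0,0],[1.2,0,0,0,0,0,0],[1,0,0,0,0,0,0],[0.5,0,0,0,0,0,0],[0,0,0,0,0,0,0]],
])

```text
clock: 8.73
tcp_pos: [0.5742, 0.0056, 0.0621]
orientation: [0.698, 0.108, 0.7, -0.108]
wrist_force: [0.2, 0.2, 0.3]
finger_gap: -0.0002
```

>>> drive_tool([
  [[0,0,0,0,0,0,0],[0,0,0,0,0,0,0],[0,0,0,0,0,0,0],[0,0,0,0,0,0,0],[0,0,0,0,0,0,0]],
])

```text
clock: 9.15
tcp_pos: [0.5759, 0.0049, 0.0648]
orientation: [0.699, 0.108, 0.698, -0.108]
wrist_force: [-0.2, 0.1, 0.7]
finger_gap: -0.0002
```

```bash
python3 - <<'E'
from h import *
print(wray((222,220),.053,np.load("T4.npy")))
i=env.read_camera("side")[150:250,210:320,::-1];cv2.imwrite("pics/s5.png",cv2.resize(i,None,fx=6,fy=6,interpolation=cv2.INTER_CUBIC))
E
```

```text
[0.57578917 0.00590951 0.053     ]
```

View pics/s5.png

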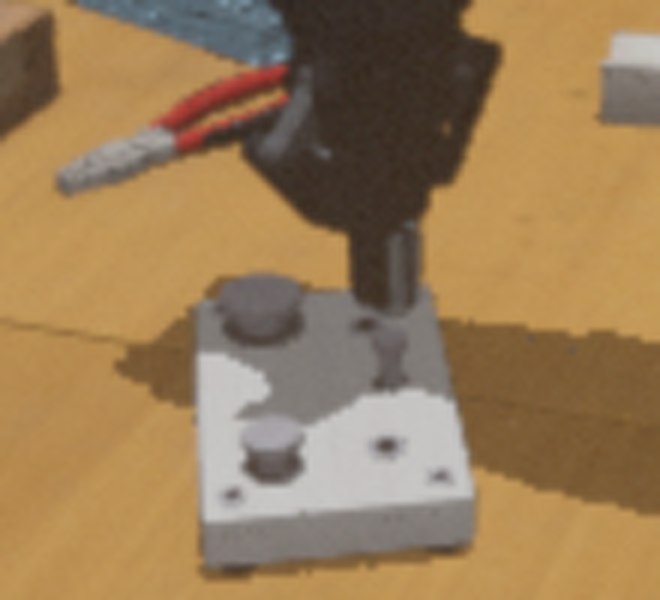

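The fingertips, near (385,300) in the zoomed picture, are right above the narrow head at (388,330).

>>> drive_tool([
  [[0.2,0,0,0,0,0,0],[0.3,0,0,0,0,0,0],[0.3,0,0,0,0,0,0],[0.2,0,0,0,0,0,0],[0.1,0,0,0,0,0,0]],
])

```text
clock: 9.62
tcp_pos: [0.5751, 0.005, 0.0526]
orientation: [0.698, 0.108, 0.699, -0.108]
wrist_force: [-0.1, -0.5, -0.4]
finger_gap: 0.0003
```

>>> drive_tool([
  [[0.1,0,0,0,0,0,0],[0.1,0,0,0,0,0,0],[0.1,0,0,0,0,0,0],[0,0,0,0,0,0,0],[0,0,0,0,0,0,0]],
])

```text
clock: 10.03
tcp_pos: [0.5753, 0.005, 0.0505]
orientation: [0.699, 0.108, 0.699, -0.108]
wrist_force: [-2.6, -0.2, 3.6]
finger_gap: 0.0001
```

>>> drive_tool([
  [[0.1,0,0,0,0,0,0],[0.1,0,0,0,0,0,0],[0.1,0,0,0,0,0,0],[0.1,0,0,0,0,0,0],[0,0,0,0,0,0,0]],
])

```text
clock: 10.45
tcp_pos: [0.5754, 0.0049, 0.0463]
orientation: [0.699, 0.108, 0.699, -0.108]
wrist_force: [-2.4, -0.8, 4.2]
finger_gap: 0.0
```

>>> drive_tool([
  [[0,0,0,0,0,0,0],[-0.5,0,0,0,0,0,0],[-1,0,0,0,0,0,0],[-2,0,0,0,0,0,0],[-2.5,0,0,0,0,0,0]],
])

```text
clock: 10.87
tcp_pos: [0.5747, 0.005, 0.106]
orientation: [0.698, 0.108, 0.7, -0.108]
wrist_force: [0.6, -0.5, -0.3]
finger_gap: -0.0003
```

>>> drive_tool([
  [[-2,0,0,0,0,0,0],[-2,0,0,0,0,0,0],[-1,0,0,0,0,0,0],[0,0,0,0,0,0,0],[0,0,0,0,0,0,0]],
])

```text
clock: 11.28
tcp_pos: [0.5761, 0.0048, 0.1567]
orientation: [0.699, 0.108, 0.698, -0.108]
wrist_force: [-0.4, -0.6, 0.5]
finger_gap: -0.0005
```

```bash
python3 - <<'E'
from h import *
f=env.read_camera("side")[:,:,::-1];cv2.imwrite("pics/s6f.png",f)
a=cv2.imread("pics/side0.png")[165:245,225:295];b=f[165:245,225:295]
cv2.imwrite("pics/s6.png",cv2.resize(np.hstack([a,b]),None,fx=5,fy=5,interpolation=cv2.INTER_CUBIC))
cv2.imwrite("pics/top6.png",env.read_camera("top")[:,:,::-1]);print(env.get_state()["tcp_pos"])
E
```

```text
[0.57483526 0.00497791 0.15502334]
```

View pics/s6.png

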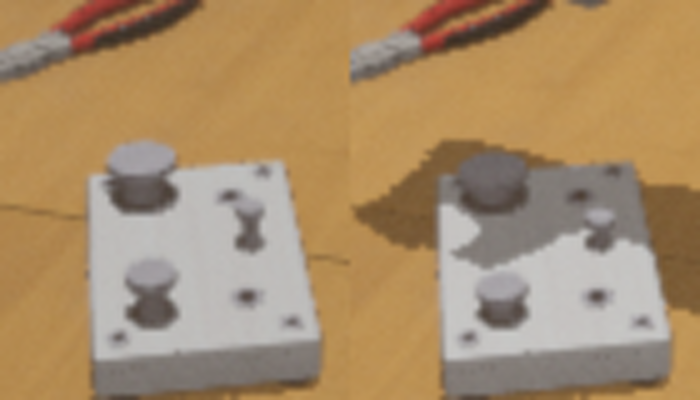

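View pics/top6.png

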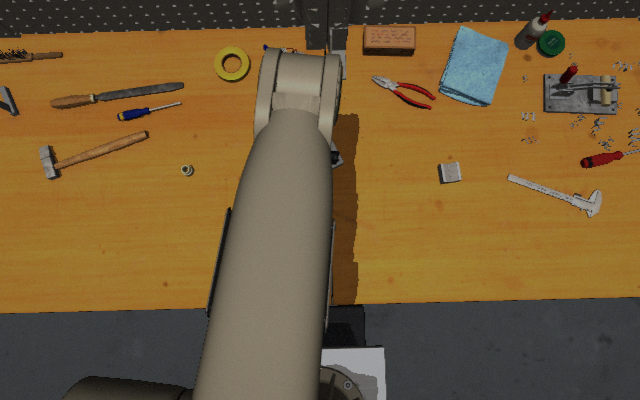

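The side pictures before and after show each head 2 to 2.8 px lower, or about 6 to 8 mm. The jig outline hasn't moved. The top view shows bush_1 at (187,170) and the V-block at (450,172), both where they were. The arm hides bush_2 there.

```bash
python3 - <<'E'
from h import *
a=cv2.imread("pics/side0.png")[220:260,335:370].astype(int);b=cv2.imread("pics/s6f.png")[220:260,335:370].astype(int)
print("bush_2 diff",abs(a-b).mean(),abs(a-b).max())
print(env.hand_in())
E
```

```text
bush_2 diff 31.20904761904762 67
the job is handed in; nothing more can be done
None
```

View pics/s6f.png

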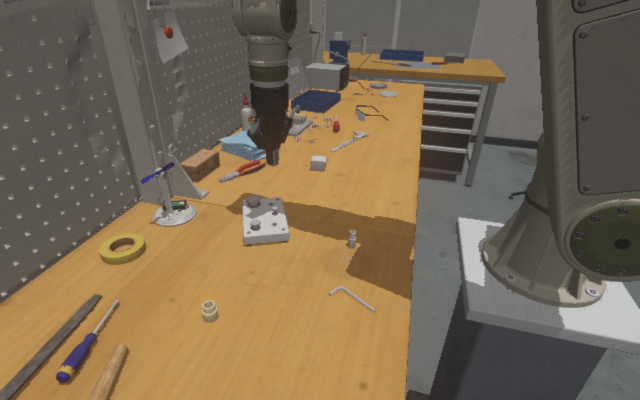

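I tapped the three pins down with the closed fingertips in the order wide, middle, narrow, then lifted clear and handed the job in at about 11 s of the 43 s allowed. No verdict was reported.

- **Pin depth:** Each press stopped with the fingertips at about 46.4 mm above the bench, which is about 7.6 mm of travel. The side-camera pictures before and after show the heads lower by about 6 mm (wide), 8 mm (middle) and 6 mm (narrow), measured from where they started (0 to 2 mm down). That is coarse, at about 0.36 px per mm, but every reading is well inside the 3.5 to 12.5 mm band.
- **Force:** The wrist force, read at the end of each move, stayed below about 6 N.
- **Jig and bystanders:** The jig, V-block and bush_1 look unmoved in the last pictures. The arm hid bush_2 in the top view, and an automatic before/after comparison of it in the side view did not match (mean difference 31 grey levels). I checked that picture only after handing in. Bush_2 still stands at about (352,239), its original position, now in the arm's shadow, which explains the difference.
- **Disagreement between cameras:** The side camera placed the pins about 6 to 9 mm away from where the top and wrist cameras did. I used the top and wrist positions, which agreed with each other to within about 1.5 mm.

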